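# Turn a bench meter in its dock, lock out its prop leg and stand it on the mat

### The job

The bench meter stands in its dock with its folding prop leg towards the tall closed back. Lift it out, turn it round, set it back with the leg towards the low open side and let go; then swing the leg out by its red tab, past the spring's dead point, until it stays fully open, and let go. Finally stand the meter wholly on the black mat, leaning back on its open leg, screen squarely facing the yellow-striped edge; leave the jar, cup and blue cutters alone and do not let the meter fall over.

Things in the scene. Friction and masses are not known exactly. Their poses are not given: they have to be found in the camera images.
- meter: grey meter, orange ends, greenish screen: flat box 24 (x) x 160 (y) x 110 (z) mm, about 0.44 kg. Origin: centre of underside; z up, screen faces -x, back +x. Top 25 mm plain on both faces: grip there across the 24 mm, mid-length. On its open leg its z axis leans 0.48 rad to the back; it then rests on the lower back edge (12 mm behind the origin) and the foot.
- prop_leg (a joint): hinge of the steel prop leg, along the meter's y, at x +18, z +78 mm in the meter's frame. 0 = folded flat down the back, grows as the foot swings out backwards and up; stop at 0.92 rad = fully open. An over-centre spring pulls it to 0 below about 0.48 rad and to 0.92 above; at most 0.07 N m, 2 to 3 N at the tab.
- leg_tab (a point): grip point in the red pull tab on the leg: 10 mm thick (meter's y), 28 mm long outwards, 18 mm high. Fixed on the leg: 30 mm down it from the hinge and 18.5 mm out from it (folded: x +36.5, z +48 mm in the meter's frame; the tab ends 12 mm farther out). It turns with the leg: a firm grip must turn with it.
- leg_foot (a point): centre of the leg's foot, a rubber round bar 60 mm wide, 4 mm radius, 69 mm from the hinge. Beside the leg a fixed steel cheek stands out from the meter's back: y +61 to +72, x +12 to +42, z +48 to +84 mm in the meter's frame.
- dock: fixed aluminium dock, base 110 x 200 x 8 mm, origin on the table under the slot's centre. Seated, the meter's origin is at 0, 0, 8 mm. Slots at both ends, 29 wide, 166 long, 30 mm deep, flared blue lips to 50 mm high. Tall back panel at x +57, 100 mm high; open side -x, free for |y| under 57 mm. At the start the meter's axes agree with the dock's; turned, its yaw is the dock's plus pi.
- mat: fixed black rubber mat 180 (x) x 220 (y) x 3 mm, origin at the centre of its underside, z up. A yellow stripe runs along its -x edge.
- screw_jar: small jar of screws, 47 mm across, 58 mm high; bystander, origin under its centre
- rubber_cup: black rubber cup, 67 mm across, 28 mm high; bystander, origin under its centre
- cutters_blue: blue-handled cutters lying flat, 117 x 42 x 8 mm; bystander, origin under their centre

How it is judged:
On the way, in this order (a step that is already met when the one before it is completed fails the run):
1. the meter stands in the dock turned round, its leg towards the open side, and is let go (x of leg_tab in the frame of dock below -0.025 m and horizontal distance between meter and dock below 0.008 m and z of meter in the frame of dock below 0.012 m and angle between meter's own z axis and vertical below 0.12 rad and contact force between the fingers and meter below 0.1 N), for 0.2 s.
2. the leg is locked fully open while the meter stands in the dock, and is let go (value of joint prop_leg above 0.82 rad and horizontal distance between meter and dock below 0.015 m and contact force between the fingers and meter below 0.1 N), for 0.2 s.
At the end, for the whole second after the job is handed in: At rest and released, leaning back 0.38 to 0.58 rad on the mat on its open leg (over 0.82 rad), foot down; screen to the striped edge within 0.26 rad; in the mat frame meter x -78 to +30, foot x -30 to +88, meter y within 35 mm (value of joint prop_leg above 0.82 rad and angle between meter's own z axis and vertical between 0.38 and 0.58 rad and x of meter in the frame of mat between -0.078 and 0.03 m and x of leg_foot in the frame of mat between -0.03 and 0.088 m and y of meter in the frame of mat between -0.035 and 0.035 m and z of leg_foot in the frame of mat below 0.012 m and angle between the y axis of meter and the y axis of mat, either way round below 0.26 rad and height (world z) of meter below 0.018 m and linear speed of meter below 0.02 m/s and angular speed of meter below 0.15 rad/s); the robot touches nothing.
It fails at once if the jar is pushed more than 30 mm (distance of screw_jar from where it was at the start of the episode above 0.03 m).
It fails at once if the cup is pushed more than 30 mm (distance of rubber_cup from where it was at the start of the episode above 0.03 m).
It fails at once if the cutters are pushed more than 30 mm (distance of cutters_blue from where it was at the start of the episode above 0.03 m).
It fails at once if the meter falls over (angle between meter's own z axis and vertical above 1.1 rad).
It also fails if it takes over 64 s, if anything falls off the work surface, if the arm or the gripper's body presses on something with over 40 N, if the wrist force passes 120 N, or if a joint passes its speed limit or range.

### The arm

A 6-joint arm with a two-finger parallel gripper is mounted at the origin on the work surface; the furniture and walls round the work are solid. World frame = base frame: x ahead of the robot, y to its left, z up, the work surface at z = 0. Lengths are in m, angles in rad, forces in N, time in s.
With the tool pointing down it reaches from about 0.375 to 0.925 m from the base axis. Payload 5.7 kg.
Tool frame: the origin (TCP) lies between the finger pads; the fingertips stand 19 mm ahead of it and the grasp point (between the pads) is the TCP (robot.tip_reach is the distance from the TCP to the fingertips, in m); z points along the fingers, y is the line along which they close (so a half turn about z gives the same grasp; the last joint's range is limited). The gripper opens to 85 mm and grips with 20 to 120 N. Pads are 22 mm wide; open, the fingers measure 114 mm over their backs; the gripper's body (76 mm by 85 mm) begins 54 mm behind the grasp point. The pads swing forward as they close: fully open they stand 13 mm farther back than shut.
Start: joints at [0.995, 0.359, 1.51, -0, 1.272, -0.115], TCP at [0.267, 0.537, 0.25] pointing down, gripper open.
Joint ranges: [-2.97, 2.97], [-1.01, 2.36], [0.21, 2.38], [-0.96, 4.11], [0.2, 2.71], [-2.98, 2.98]. Speed limits (rad/s): [2.39, 2.39, 3.14, 3.14, 3.14, 3.14].

### API

Orientations are given as a unit quaternion [w, x, y, z].
In Python, from bench import robot, optics, sensors, ticket gives the robot as it stands (robot), with the cameras (optics), the readings (sensors) and the job (ticket).
- The arm moves only by the shell command python3 drive.py 'ROWS' [OPENING] [FORCE]. ROWS is rows parted by semicolons, their numbers by spaces, 1 to 8 of them, each of 6 numbers: dx, dy, dz in m, then a rotation vector rx, ry, rz in rad; each row is the pose to reach, as a shift and turn from the pose commanded when the command began, along the tool's axes at that moment; what a row does not reach only later rows make up. A row lasts 1/10 s, in which the tool goes at most 0.05 m and 0.15 rad, less where a joint would pass 70% of its speed; a pose out of reach is approached as far as the arm can. OPENING is the finger opening in m, set as the command begins (- or left out keeps the last). The fingers move at their own pace and stop on an object; FORCE is the grip in N (left out, the last holds). Time passes only in rows, so rows that do not move let the fingers close. It prints the time, the measured TCP pose, the force, the opening and the grip force at its end.
- sensors.get_obs(): the state, without advancing time (a new reading comes with each control period).
- optics.camera(name): name is "side" or "top" or "wrist"; returns the picture (420x560x3 uint8, red, green, blue); there is no depth.
- optics.get_calibration(name): a dict with "fx", "fy", "cx", "cy" (pixels), "world_from_camera" (4x4, takes a point from camera to world coordinates); the wrist camera has in their place "hand_eye" (4x4, takes a point from camera to tool coordinates, whose origin is the TCP and whose axes are the flange's). Camera axes: x right, y down, z forward; pixel columns grow to the right and rows downward; lengths in m; the calibration is good to about 2 mm. The wrist camera is an equidistant fisheye: a pixel r from the principal point sees the ray r / f radians off the axis. A picture is of the moment at which its call begins: read the wrist's pose just before it. get_calibration takes no time and is no camera call.
- ticket.hand_in(): hands the job in; it is judged then, once.
The state is a dict: "t": time; "qpos": joint angles; "joint_velocities": joint speeds; "joint_efforts": joint torques, N m; "tcp_pos": TCP position; "tool_rot": TCP orientation; "contact_force": force on the tool from outside, world axes, zero at the start; "torque": the same for the moment, N m; "finger_gap": finger opening in m; "grasp_force": force on a finger pad.
Only numpy, scipy, OpenCV 4.12 (cv2) and the standard library are available. Lean on these libraries where they do the work, as an engineer would, in place of code of your own. Each camera call takes 0.05 s, during which the arm holds its last target. There are 200 camera calls.

## Working session

There is one attempt and no reset: what is moved stays moved. The work goes in short steps, Python scripts to look and compute and a shell command to move; the robot and the scene stay as the last step left them, time stands still between calls to the robot, and variables do not carry over. Pictures are saved under pics/ and viewed, at most 10 in all, crops included, and the job is handed in when it is done.

```bash
ls; mkdir -p pics
python3 - <<'E'
from bench import robot, optics, sensors, ticket
import cv2,numpy as np
o=sensors.get_obs(); print(o['t'],o['tcp_pos'],o['tool_rot'],o['finger_gap'])
for n in ['side','top','wrist']:
    c=optics.get_calibration(n); print(n,{k:np.round(v,4).tolist() for k,v in c.items()})
    im=optics.camera(n); cv2.imwrite(f'pics/{n}0.png',cv2.cvtColor(im,cv2.COLOR_RGB2BGR))
E
```

```text
bench.py
drive.py
pics
0.0 [0.26645236 0.53684519 0.24944361] [-3.33904023e-04  2.28400694e-01  9.73566758e-01 -8.82380361e-04] 0.0855328749477999
side {'fx': 430.7314, 'fy': 430.7314, 'cx': 283.6142, 'cy': 212.427, 'world_from_camera': [[0.9859, -0.1072, 0.1285, 0.3825], [-0.1674, -0.6166, 0.7693, -0.968], [-0.0032, -0.7799, -0.6258, 0.7765], [0.0, 0.0, 0.0, 1.0]]}
top {'fx': 401.1901, 'fy': 401.1901, 'cx': 281.1603, 'cy': 213.0871, 'world_from_camera': [[0.0017, -0.9981, 0.062, 0.4494], [-0.9999, -0.0024, -0.01, -0.128], [0.0101, -0.0619, -0.998, 1.032], [0.0, 0.0, 0.0, 1.0]]}
wrist {'fx': 325.1923, 'fy': 325.1923, 'cx': 284.5166, 'cy': 211.6294, 'hand_eye': [[0.0017, -0.9594, -0.282, 0.0709], [1.0, 0.0018, -0.0, 0.0002], [0.0005, -0.282, 0.9594, -0.1244], [0.0, 0.0, 0.0, 1.0]]}
```

View pics/top0.png

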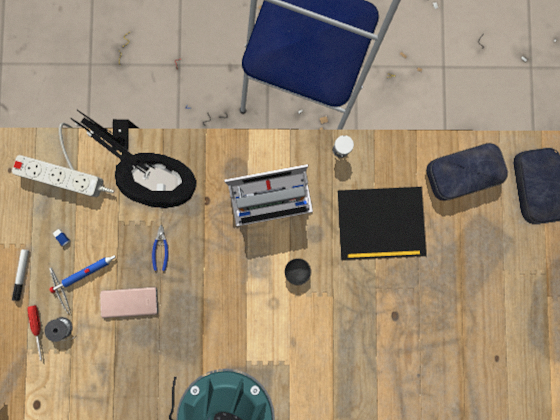

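View pics/side0.png

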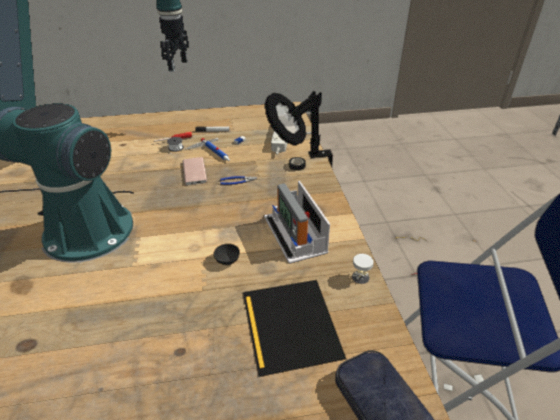

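The top view shows the dock and meter around (270,195) with its back panel on the far side, the mat at (382,222) with its stripe towards the robot, the cup at (297,271), the jar at (343,147) and the cutters at (160,248). The side view agrees. I'll zoom in to measure.

Run:
```python
import cv2
t=cv2.imread('pics/top0.png')[150:270,215:435]
t=cv2.resize(t,None,fx=3.6,fy=3.6,interpolation=cv2.INTER_CUBIC);print(t.shape)
cv2.imwrite('pics/top0c.png',t)
s=cv2.imread('pics/side0.png')[175:270,255:375]
s=cv2.resize(s,None,fx=6,fy=6,interpolation=cv2.INTER_CUBIC);print(s.shape);cv2.imwrite('pics/side0c.png',s)
```

```text
(432, 792, 3)
(570, 720, 3)
```

View pics/top0c.png

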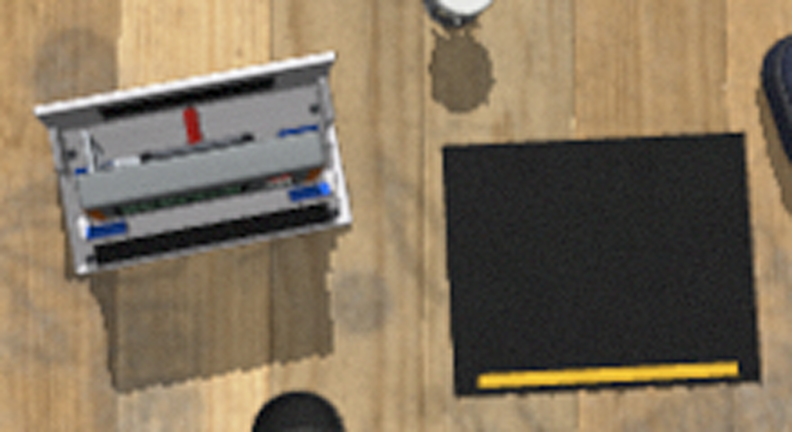

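View pics/side0c.png

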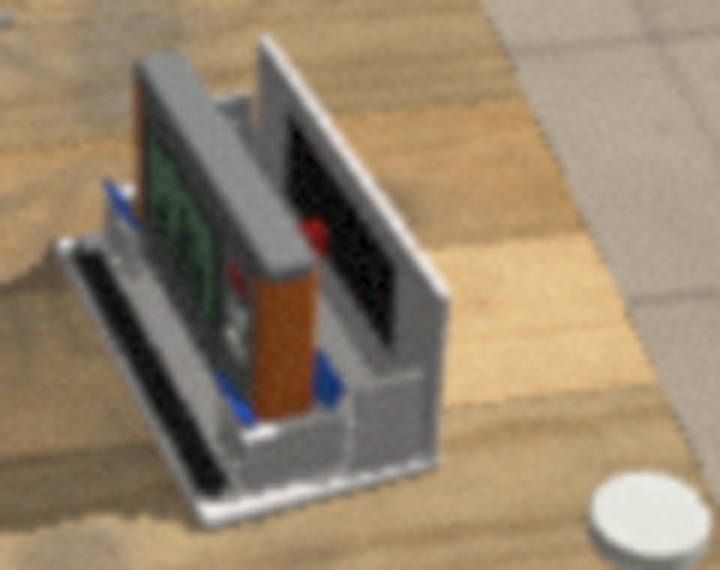

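```bash
cat > h.py <<'E'
from bench import robot, optics, sensors, ticket
import numpy as np, cv2
from scipy.spatial.transform import Rotation as R
from scipy.optimize import least_squares
def proj(n,P):
    c=optics.get_calibration(n);W=np.linalg.inv(np.array(c['world_from_camera']))
    p=np.atleast_2d(P)@W[:3,:3].T+W[:3,3]
    return np.c_[c['fx']*p[:,0]/p[:,2]+c['cx'],c['fy']*p[:,1]/p[:,2]+c['cy']]
def plane(n,uv,z):
    c=optics.get_calibration(n);W=np.array(c['world_from_camera']);uv=np.atleast_2d(uv).astype(float)
    d=np.c_[(uv[:,0]-c['cx'])/c['fx'],(uv[:,1]-c['cy'])/c['fy'],np.ones(len(uv))]@W[:3,:3].T
    return W[:3,3]+d*((z-W[2,3])/d[:,2])[:,None]
def rotq(o): q=np.array(o['tool_rot']); return R.from_quat(q[[1,2,3,0]])
def wproj(P,o):
    c=optics.get_calibration('wrist');H=np.array(c['hand_eye'])
    p=rotq(o).inv().apply(np.atleast_2d(P)-o['tcp_pos']); p=(p-H[:3,3])@H[:3,:3]
    a=np.arctan2(np.hypot(p[:,0],p[:,1]),p[:,2]);f=np.arctan2(p[:,1],p[:,0])
    return np.c_[c['cx']+c['fx']*a*np.cos(f),c['cy']+c['fy']*a*np.sin(f)]
def body(s,P): # x,y,yaw
    return R.from_euler('z',s[2]).apply(P)+[s[0],s[1],0]
def tool(o,vec): return rotq(o).inv().apply(vec)
E
python3 - <<'E'
from h import *
T=lambda a:np.array(a)/3.6+[215,150]; S=lambda a:np.array(a)/6+[255,175]
mt=np.array([[.012,.08,.118],[.012,-.08,.118],[-.012,-.08,.118],[-.012,.08,.118]])
t=T([[78,175],[322,138],[325,172],[80,210]]); s=S([[180,55],[318,268],[258,278],[137,68]])
f=lambda v:np.r_[(proj('top',body(v,mt))-t).ravel(),(proj('side',body(v,mt))-s).ravel()]
r=least_squares(f,[.5,-.1,.1]);print('meter/dock',r.x,np.round(r.fun,1))
m=T([[443,147],[745,132],[762,382],[456,396]]);mm=np.array([[.09,.11,.003],[.09,-.11,.003],[-.09,-.11,.003],[-.09,.11,.003]])
r=least_squares(lambda v:(proj('top',body(v,mm))-m).ravel(),[.5,-.4,0]);print('mat',r.x,np.round(r.fun,1))
print('cup',plane('top',[297,271],.028),'jar',plane('top',[343,146],.058))
print('dockcorn',plane('top',T([[78,273],[352,225]]),.008),'panel',plane('top',T([[37,108],[335,55]]),.1))
E
```

```text
meter/dock [ 0.54251837 -0.11544551  0.16145515] [-0.4 -1.   0.9 -1.7  1.8 -0.9  0.7 -0.4 -0.4 -1.3 -1.7 -0.7 -1.1 -0.3
 -1.8 -1.8]
mat [ 0.48786869 -0.3980991   0.04831302] [-0.5 -0.5  0.3 -0.1  0.4  0.2 -0.2  0.4]
cup [[ 0.36762513 -0.1776884   0.028     ]] jar [[ 0.67575956 -0.28971765  0.058     ]]
dockcorn [[ 0.48020182 -0.02487508  0.008     ]
 [ 0.51472485 -0.21918734  0.008     ]] panel [[ 0.58445429 -0.00664159  0.1       ]
 [ 0.61986549 -0.20025407  0.1       ]]
```

```bash
cat >> h.py <<'E'
def goal(pos,ydir_yaw,tilt=None,o=None):
    """print tool-frame delta to pose: tool z down, tool y at yaw; tilt = world rotvec applied after"""
    o=o or sensors.get_obs()
    a=ydir_yaw; z=np.array([0,0,-1.]);y=np.array([np.cos(a),np.sin(a),0]);x=np.cross(y,z)
    G=R.from_matrix(np.c_[x,y,z])
    if tilt is not None: G=R.from_rotvec(tilt)*G
    r=rotq(o); print('d',np.round(r.inv().apply(np.array(pos)-o['tcp_pos']),4),'rv',np.round((r.inv()*G).as_rotvec(),3),'q',np.round(o['qpos'],2),'F',np.round(o['contact_force'],1),'t',o['t'])
E
python3 -c "
from h import *
goal([.39,.06,.27],.3)"
```

```text
d [-0.3227 -0.3724 -0.0199] rv [-0.001  0.     0.81 ] q [ 0.99  0.36  1.51 -0.    1.27 -0.12] F [ 0.  -0.3 -0.4] t 0.15
```

```bash
P="-0.32 -0.37 -0.02 0 0 0.81"; python3 drive.py '-0.04 -0.046 -0.01 0 0 0.1; -0.08 -0.092 -0.02 0 0 0.2; -0.12 -0.138 -0.02 0 0 0.3; -0.16 -0.185 -0.02 0 0 0.4; -0.2 -0.23 -0.02 0 0 0.5; -0.24 -0.277 -0.02 0 0 0.6; -0.28 -0.32 -0.02 0 0 0.7; -0.32 -0.37 -0.02 0 0 0.8' 0.055; python3 -c "
from h import *
goal([.525,-.112,.27],.17)"
```

```text
t: 0.95
tcp_pos: [0.3671, 0.1498, 0.2703]
tool_rot: [0.0, 0.591, 0.807, 0.0]
contact_force: [1.6, 0.4, 0.6]
finger_gap: 0.055
grasp_force: 0.0
d [-0.2972  0.0716  0.0004] rv [0.001 0.    0.136] q [ 0.21  0.03  1.88 -0.    1.22 -0.09] F [1.6 0.4 0.6] t 0.95
```

```bash
python3 drive.py '0 0 0 0 0 0; -0.05 0.01 0 0 0 0.02; -0.09 0.02 0 0 0 0.04; -0.13 0.03 0 0 0 0.06; -0.17 0.04 0 0 0 0.08; -0.21 0.05 0 0 0 0.11; -0.21 0.05 0 0 0 0.12; -0.21 0.05 0 0 0 0.12'
python3 - <<'E'
from h import *
o=sensors.get_obs(); im=optics.camera('wrist'); cv2.imwrite('pics/w1.png',cv2.cvtColor(im,cv2.COLOR_RGB2BGR))
import pickle; pickle.dump(o,open('o1.pkl','wb'))
s=[.5425,-.1154,.165]
print(np.round(wproj(body(s,np.array([[.012,.08,.118],[.012,-.08,.118],[-.012,-.08,.118],[-.012,.08,.118]])),o)))
goal([.5425,-.1154,.27],.17,o=o)
E
```

```text
t: 1.75
tcp_pos: [0.4787, -0.0331, 0.2697]
tool_rot: [-0.001, 0.637, 0.771, -0.0]
contact_force: [-0.1, 0.3, 0.4]
finger_gap: 0.0552
grasp_force: 0.0
[[352. 215.]
 [335. 353.]
 [314. 354.]
 [325. 215.]]
d [-0.0928  0.0472 -0.0004] rv [-0.001 -0.001  0.019] q [-0.21  0.17  1.73  0.    1.24 -0.4 ] F [-0.1  0.3  0.4] t 1.75
```

View pics/w1.png

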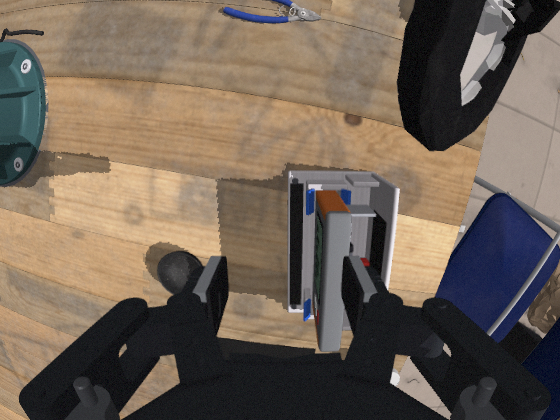

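The wrist view shows the meter's top face from about (325–350,214) to (319–341,352), close to the prediction. I'll refine the corner positions on a zoomed crop.

Run:
```python
import cv2
t=cv2.imread('pics/w1.png')[195:365,280:400]
cv2.imwrite('pics/w1c.png',cv2.resize(t,None,fx=3.5,fy=3.5,interpolation=cv2.INTER_CUBIC))
```

```text
(no output)
```

View pics/w1c.png

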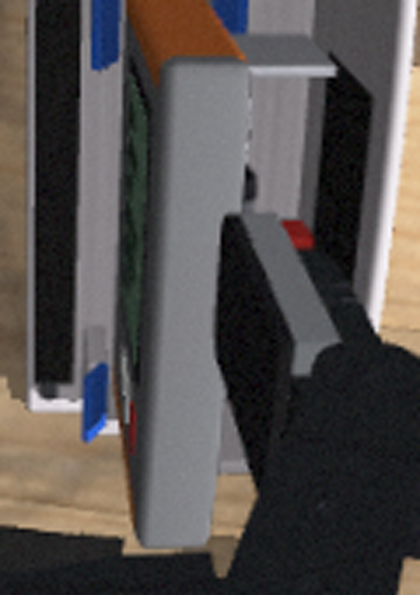

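Run:
```python
from h import *
import pickle; o=pickle.load(open('o1.pkl','rb'))
mt=np.array([[-.012,.08,.118],[.012,.08,.118],[-.012,-.08,.118],[.012,-.08,.118]])
w=np.array([[326.6,211.6],[350.6,211.6],[319.4,350.7],[340.6,350.7]])
r=least_squares(lambda v:(wproj(body(v,mt),o)-w).ravel(),[.54,-.115,.17]);print(r.x,np.round(r.fun,1))
goal([*r.x[:2],.18],r.x[2])
goal([*r.x[:2],.110],r.x[2])
```

```text
[ 0.54462002 -0.1115604   0.2004024 ] [-1.1 -0.1  1.2 -0.4 -0.2  0.9  0.2 -0.1]
d [-0.0905  0.0505  0.0896] rv [-0.001 -0.001 -0.01 ] q [-0.21  0.17  1.73  0.    1.24 -0.4 ] F [0.7 0.2 0.3] t 1.8
d [-0.0906  0.0506  0.1596] rv [-0.001 -0.001 -0.01 ] q [-0.21  0.17  1.73  0.    1.24 -0.4 ] F [0.7 0.2 0.3] t 1.8
```

```bash
python3 drive.py '-0.03 0.02 0 0 0 0; -0.06 0.04 0 0 0 0; -0.0905 0.05 0.02 0 0 0; -0.0905 0.05 0.04 0 0 0; -0.0905 0.05 0.06 0 0 0; -0.0905 0.05 0.08 0 0 0; -0.0905 0.05 0.08 0 0 0; -0.0905 0.05 0.08 0 0 0'
python3 - <<'E'
from h import *
import pickle
o=sensors.get_obs(); im=optics.camera('wrist'); cv2.imwrite('pics/w2.png',cv2.cvtColor(im,cv2.COLOR_RGB2BGR)); pickle.dump(o,open('o2.pkl','wb'))
cv2.imwrite('pics/w2c.png',cv2.resize(cv2.cvtColor(im,cv2.COLOR_RGB2BGR)[150:420,220:400],None,fx=2.2,fy=2.2))
mt=np.array([[-.012,.08,.118],[.012,.08,.118],[-.012,-.08,.118],[.012,-.08,.118]])
print(wproj(body([.5446,-.1116,.19],mt),o)); goal([.5446,-.1116,.11],.185,o=o)
E
```

```text
t: 2.6
tcp_pos: [0.5444, -0.1111, 0.1904]
tool_rot: [-0.001, 0.636, 0.772, -0.0]
contact_force: [-0.4, -0.7, 0.7]
finger_gap: 0.0551
grasp_force: 0.0
[[263.86036737 105.18869031]
 [304.14533582 105.31120968]
 [267.30454504 332.20930902]
 [299.42060845 332.33722753]]
d [-0.0006  0.0002  0.0804] rv [-0.001 -0.001  0.007] q [-0.33  0.36  1.68  0.    1.11 -0.52] F [-0.4 -0.7  0.7] t 2.6
```

View pics/w2c.png

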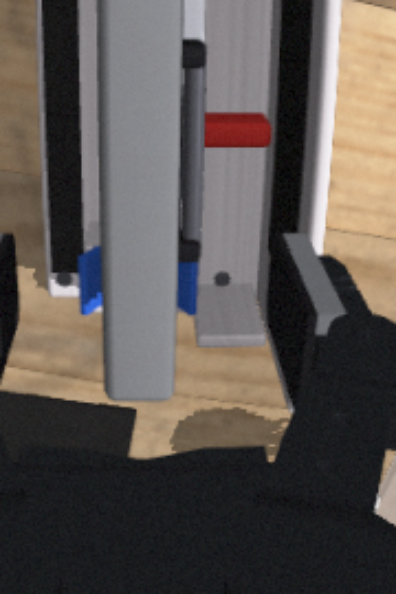

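The view from 190 mm shows the meter's near end at row 331.4, columns 267–299, within a pixel of prediction. The grip is centred, so I'll descend.

```bash
python3 drive.py '0 0 0.02 0 0 0; 0 0 0.04 0 0 0; 0 0 0.06 0 0 0; 0 0 0.079 0 0 0; 0 0 0.079 0 0 0; 0 0 0.079 0 0 0'; python3 drive.py '0 0 0 0 0 0; 0 0 0 0 0 0; 0 0 0 0 0 0; 0 0 0 0 0 0; 0 0 0 0 0 0; 0 0 0 0 0 0; 0 0 0 0 0 0' 0.01 60
```

```text
t: 3.25
tcp_pos: [0.5456, -0.1125, 0.1123]
tool_rot: [0.001, 0.637, 0.771, 0.0]
contact_force: [0.4, -0.7, 0.4]
finger_gap: 0.0548
grasp_force: 0.0
t: 3.95
tcp_pos: [0.5453, -0.1129, 0.1127]
tool_rot: [0.001, 0.637, 0.771, 0.0]
contact_force: [-1.9, 0.3, 6.6]
finger_gap: 0.0229
grasp_force: 58.7
```

```bash
python3 drive.py '0 0 -0.01 0 0 0; 0 0 -0.03 0 0 0; 0 0 -0.05 0 0 0; 0 0 -0.07 0 0 0; 0 0 -0.09 0 0 0; 0 0 -0.11 0 0 0; 0 0 -0.12 0 0 0; 0 0 -0.12 0 0 0'
python3 drive.py '0 0 0 0 0 0.1; 0 0 0 0 0 0.25; 0 0 0 0 0 0.4; 0 0 0 0 0 0.55; 0 0 0 0 0 0.7; 0 0 0 0 0 0.85; 0 0 0 0 0 1; 0 0 0 0 0 1.15'
python3 drive.py '0 0 0 0 0 0.15; 0 0 0 0 0 0.3; 0 0 0 0 0 0.45; 0 0 0 0 0 0.6; 0 0 0 0 0 0.75; 0 0 0 0 0 0.9; 0 0 0 0 0 1; 0 0 0 0 0 1.1'
python3 drive.py '0 0 0 0 0 0.15; 0 0 0 0 0 0.3; 0 0 0 0 0 0.45; 0 0 0 0 0 0.6; 0 0 0 0 0 0.75; 0 0 0 0 0 0.89; 0 0 0 0 0 0.89; 0 0 0 0 0 0.89'
python3 - <<'E'
from h import *
goal([.5446,-.1116,.231],.192-np.pi)
o=sensors.get_obs();im=cv2.cvtColor(optics.camera('wrist'),cv2.COLOR_RGB2BGR); cv2.imwrite('pics/w3.png',im)
cv2.imwrite('pics/w3c.png',cv2.resize(im[:,150:430],None,fx=1.4,fy=1.4))
r=rotq(o); P=np.array([[y,x,-.007] for x in(-.012,.012) for y in(-.08,.08)]); P=[[p[0],p[1],p[2]] for p in P]
print(np.round(wproj(r.apply(P)+o['tcp_pos'],o),1))
E
```

```text
t: 4.75
tcp_pos: [0.5458, -0.1128, 0.2329]
tool_rot: [0.002, 0.637, 0.771, 0.001]
contact_force: [0.1, -0.7, -3.7]
finger_gap: 0.0231
grasp_force: 59.8
t: 5.55
tcp_pos: [0.544, -0.1123, 0.2298]
tool_rot: [-0.001, 0.955, 0.298, -0.001]
contact_force: [0.0, -0.2, -3.8]
finger_gap: 0.0233
grasp_force: 59.6
t: 6.35
tcp_pos: [0.544, -0.1122, 0.2298]
tool_rot: [-0.0, 0.97, -0.244, -0.001]
contact_force: [0.1, 0.1, -4.2]
finger_gap: 0.0227
grasp_force: 59.6
t: 7.15
tcp_pos: [0.5443, -0.1124, 0.2303]
tool_rot: [0.0, 0.773, -0.635, -0.001]
contact_force: [-0.4, -0.4, -3.1]
finger_gap: 0.0227
grasp_force: 59.6
d [-0.0007 -0.0004 -0.0007] rv [0.002 0.001 0.003] q [-0.33  0.32  1.63 -0.    1.2   2.62] F [-0.4 -0.4 -3.1] t 7.15
[[263.5 415.6]
 [252.6  96.6]
 [306.9 415.6]
 [320.1  96.8]]
```

View pics/w3c.png

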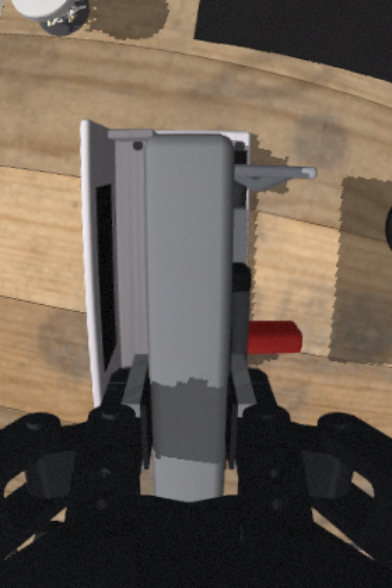

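The picture shows the meter turned, its leg and red tab at (346,240) on the open side, its far end at row 96 as predicted. I'll lower it into the dock.

```bash
python3 drive.py '0 0 0.02 0 0 0; 0 0 0.04 0 0 0; 0 0 0.06 0 0 0; 0 0 0.07 0 0 0; 0 0 0.08 0 0 0; 0 0 0.08 0 0 0'
python3 drive.py '0 0 0.01 0 0 0; 0 0 0.02 0 0 0; 0 0 0.03 0 0 0; 0 0 0.036 0 0 0; 0 0 0.036 0 0 0'
```

```text
t: 7.8
tcp_pos: [0.5443, -0.1124, 0.1502]
tool_rot: [0.0, 0.772, -0.636, -0.001]
contact_force: [0.4, -0.6, -3.5]
finger_gap: 0.0231
grasp_force: 59.6
t: 8.3
tcp_pos: [0.5446, -0.1124, 0.1142]
tool_rot: [0.0, 0.771, -0.636, -0.001]
contact_force: [-1.0, 0.4, -3.3]
finger_gap: 0.0232
grasp_force: 59.8
```

```bash
python3 drive.py '0 0 0.002 0 0 0; 0 0 0.004 0 0 0; 0 0 0.004 0 0 0; 0 0 0.004 0 0 0'
python3 drive.py '0 0 0 0 0 0; 0 0 0 0 0 0; 0 0 0 0 0 0; 0 0 0 0 0 0; 0 0 -0.02 0 0 0; 0 0 -0.05 0 0 0; 0 0 -0.08 0 0 0; 0 0 -0.08 0 0 0' 0.055
python3 - <<'E'
from h import *
import pickle
o=sensors.get_obs(); im=cv2.cvtColor(optics.camera('wrist'),cv2.COLOR_RGB2BGR); cv2.imwrite('pics/w4.png',im)
pickle.dump(o,open('o4.pkl','wb'))
s=[.5446,-.1116,.192+np.pi]
P=np.array([[-.012,.08,.118],[.012,.08,.118],[-.012,-.08,.118],[.012,-.08,.118],[.0205,0,.065],[.0485,0,.065]])
print(np.round(wproj(body(s,P),o),1)); print(o['qpos'])
cv2.imwrite('pics/w4c.png',cv2.resize(im[60:360,210:390],None,fx=2,fy=2))
E
```

```text
t: 8.7
tcp_pos: [0.5452, -0.1127, 0.1125]
tool_rot: [-0.0, 0.772, -0.636, 0.0]
contact_force: [-1.7, -0.1, 5.6]
finger_gap: 0.0233
grasp_force: 61.2
t: 9.5
tcp_pos: [0.5478, -0.1135, 0.1953]
tool_rot: [-0.001, 0.772, -0.636, 0.004]
contact_force: [0.4, -0.2, 0.3]
finger_gap: 0.0551
grasp_force: 0.0
[[271.5 110.4]
 [310.7 110.6]
 [273.8 332. ]
 [305.2 332. ]
 [314.8 212.1]
 [348.4 212.2]]
[-3.27677034e-01  3.53866909e-01  1.67032136e+00 -7.33933790e-05
  1.10946011e+00  2.62227288e+00]
```

View pics/w4c.png

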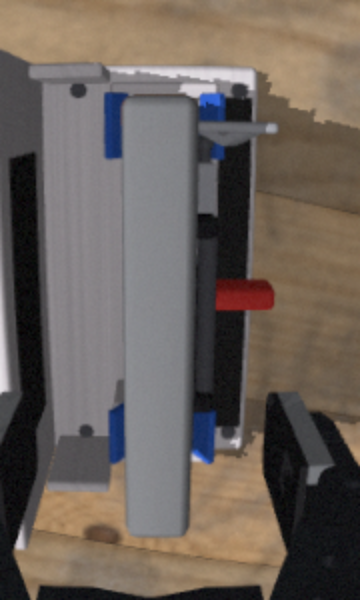

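The meter is seated and turned round, its ends at crop rows 97 and 536, and the red tab's top is centred near pixel (332,207). Next I'll work out the tab approach with a tilted tool.

```bash
cat >> h.py <<'E'
def tabpose(s,th,phi,out=6,up=6,back=0,side=1):
    m=s[2];u=np.array([np.cos(m),np.sin(m),0]);Z=np.array([0,0,1.])
    a=18.5+out;b=-30+up
    X=18+a*np.cos(th)-b*np.sin(th); z=78+8+a*np.sin(th)+b*np.cos(th)
    tz=-np.cos(phi)*Z-np.sin(phi)*u
    p=np.array([s[0],s[1],0])+u*X/1e3+Z*z/1e3-tz*back
    y=side*np.array([-np.sin(m),np.cos(m),0]); x=np.cross(y,tz)
    return p,R.from_matrix(np.c_[x,y,tz])
def delta(p,G,o=None):
    o=o or sensors.get_obs(); r=rotq(o)
    print('d',np.round(r.inv().apply(p-o['tcp_pos']),4),'rv',np.round((r.inv()*G).as_rotvec(),3),'tgt',np.round(p,3),'q',np.round(o['qpos'],2))
E
python3 - <<'E'
from h import *
import pickle; o=pickle.load(open('o4.pkl','rb'))
P=np.array([[-.012,.08,.118],[.012,.08,.118],[-.012,-.08,.118],[.012,-.08,.118],[.0485,0,.065]])
w=np.array([[271.5,108.5],[308,108.5],[273.5,328],[304,328],[346.5,207.5]])
# columns of rounded corners: mirror-symmetric, fine
r=least_squares(lambda v:(wproj(body(v,P),o)-w).ravel(),[.54,-.115,3.33]);print(r.x,np.round(r.fun,1))
o2=dict(o); o2['tcp_pos']=np.array([.5446,-.112,.192])
r2=least_squares(lambda v:(wproj(body(v,P),o2)-w).ravel(),[.54,-.115,3.33]);print(r2.x)
D=[(.600,.25,.359,1.51),(.3965,.27,.03,1.88),(.480,.27,.17,1.73),(.5556,.19,.36,1.68),(.556,.23,.32,1.63)]
def f(v): 
    a,L1,L2,h,e=v
    return np.ravel([[a+L1*np.sin(q2)+L2*np.sin(q2+q3+e)-r_,h+L1*np.cos(q2)+L2*np.cos(q2+q3+e)-z] for r_,z,q2,q3 in D])
k=least_squares(f,[0,.4,.4,.2,0]);print('arm a L1 L2 h-d e',k.x,np.abs(k.fun).max())
s=r2.x
for side in(1,-1): delta(*tabpose(s,0,np.radians(30),back=.09,side=side))
E
```

```text
[ 0.5458399  -0.11368433  3.33654661] [-1.8 -1.7  1.  -1.7 -0.6  1.7  0.5  1.6  1.1  1.9]
[ 0.54281955 -0.11281593  3.33663843]
arm a L1 L2 h-d e [ 0.0189079   0.60183714  0.43327778 -0.08546354  0.25638301] 0.0030363405426682144
d [-0.0009  0.0914  0.053 ] rv [ 0.41   0.405 -1.535] tgt [ 0.457 -0.13   0.14 ] q [-0.33  0.36  1.67 -0.    1.11  2.62]
d [-0.0009  0.0914  0.053 ] rv [ 0.404 -0.41   1.53 ] tgt [ 0.457 -0.13   0.14 ] q [-0.33  0.36  1.67 -0.    1.11  2.62]
```

```bash
python3 drive.py '0 0.02 -0.02 0.05 0.05 -0.19; 0 0.04 -0.02 0.1 0.1 -0.38; 0 0.06 -0.02 0.15 0.15 -0.57; 0 0.08 -0.02 0.2 0.2 -0.76; 0 0.1 -0.02 0.25 0.25 -0.95; 0 0.11 -0.02 0.3 0.3 -1.14; 0 0.11 -0.02 0.35 0.35 -1.34; 0 0.11 -0.02 0.41 0.41 -1.53' 0.04 25
python3 drive.py '0 0 0 0 0 0; 0 0 0 0 0 0; 0 0 0 0 0 0; 0 0 0 0 0 0'
python3 - <<'E'
from h import *
s=[.5435,-.113,3.336]
for p in (20,30,40): delta(*tabpose(s,0,np.radians(p),back=.09))
E
```

```text
t: 10.35
tcp_pos: [0.4355, -0.1327, 0.2101]
tool_rot: [-0.019, 0.971, -0.147, 0.186]
contact_force: [0.3, 0.3, -0.3]
finger_gap: 0.04
grasp_force: 0.0
t: 10.75
tcp_pos: [0.4374, -0.1332, 0.2111]
tool_rot: [-0.019, 0.971, -0.15, 0.186]
contact_force: [0.3, 0.1, -0.1]
finger_gap: 0.0399
grasp_force: 0.0
d [ 0.0056 -0.0095  0.0724] rv [ 0.083 -0.038 -0.485] tgt [ 0.472 -0.127  0.147] q [-0.6   0.05  2.12  0.31  0.67  1.06]
d [-0.0083 -0.0023  0.0735] rv [ 0.125  0.133 -0.476] tgt [ 0.458 -0.13   0.14 ] q [-0.6   0.05  2.12  0.31  0.67  1.06]
d [-0.0219  0.0045  0.0773] rv [ 0.167  0.304 -0.465] tgt [ 0.445 -0.132  0.131] q [-0.6   0.05  2.12  0.31  0.67  1.06]
```

```bash
python3 drive.py '0 0 0.01 0.03 0.03 -0.12; 0 0 0.02 0.06 0.06 -0.24; 0 0 0.03 0.09 0.09 -0.36; -0.005 0 0.04 0.12 0.12 -0.47; -0.008 -0.002 0.05 0.12 0.13 -0.48;-0.008 -0.002 0.06 0.12 0.13 -0.48;-0.008 -0.002 0.06 0.12 0.13 -0.48;-0.008 -0.002 0.06 0.12 0.13 -0.48'
python3 - <<'E'
from h import *
s=[.5435,-.113,3.336]
for p in (25,30,35): delta(*tabpose(s,0,np.radians(p),back=.0))
E
```

```text
t: 11.55
tcp_pos: [0.4526, -0.1299, 0.1526]
tool_rot: [-0.023, 0.962, 0.095, 0.255]
contact_force: [0.0, 0.1, 0.5]
finger_gap: 0.0398
grasp_force: 0.0
d [-0.0015  0.0006  0.1034] rv [ 0.003 -0.082  0.004] tgt [ 0.502 -0.121  0.062] q [-0.74  0.21  2.24  0.88  0.54 -0.1 ]
d [-0.0015  0.0006  0.1034] rv [0.003 0.005 0.004] tgt [ 0.502 -0.121  0.062] q [-0.74  0.21  2.24  0.88  0.54 -0.1 ]
d [-0.0015  0.0006  0.1034] rv [0.003 0.092 0.004] tgt [ 0.502 -0.121  0.062] q [-0.74  0.21  2.24  0.88  0.54 -0.1 ]
```

```bash
cat >> h.py <<'E'
def red(im,hi=(10,170)):
    h=cv2.cvtColor(im,cv2.COLOR_RGB2HSV); k=((h[...,0]<5)|(h[...,0]>174))&(h[...,1]>170)&(h[...,2]>60)
    n,l,st,c=cv2.connectedComponentsWithStats(k.astype(np.uint8)); 
    for i in 1+np.argsort(-st[1:,4])[:3]: print('red',st[i],np.round(c[i],1))
def mpts(s,P):  # meter-frame mm points, seated
    return body(s,np.array(P)/1e3+[0,0,.008])
E
python3 - <<'E'
from h import *
s=[.5435,-.113,3.336]
o=sensors.get_obs(); red(optics.camera('wrist'))
print(np.round(wproj(mpts(s,[[x,y,z] for x in(20.5,48.5) for y in(-5,5) for z in (39,57)]),o)))
print('tcp axis pts',wproj(rotq(o).apply([[0,0,.1034]])+o['tcp_pos'],o))
E
python3 drive.py '0 0 0.02 0 0 0; 0 0 0.04 0 0 0; 0 0 0.06 0 0 0; 0 0 0.08 0 0 0; 0 0 0.095 0 0 0; -0.002 0 0.103 0 0 0; -0.002 0 0.103 0 0 0; -0.002 0 0.103 0 0 0'
python3 - <<'E'
from h import *
s=[.5435,-.113,3.336]
delta(*tabpose(s,0,np.radians(30)))
o=sensors.get_obs(); red(optics.camera('wrist'))
print(np.round(wproj(mpts(s,[[x,y,z] for x in(20.5,48.5) for y in(-5,5) for z in (39,57)]),o)))
E
```

```text
red [280 189  13  40 500] [286.  208.8]
red [518  22   2   3   4] [518.8  23.2]
red [516  22   2   2   2] [516.5  22.5]
[[279. 198.]
 [278. 191.]
 [291. 198.]
 [292. 191.]
 [278. 233.]
 [278. 228.]
 [291. 233.]
 [292. 229.]]
tcp axis pts [[284.03289019 219.24356212]]
t: 12.4
tcp_pos: [0.5014, -0.1208, 0.0628]
tool_rot: [-0.022, 0.962, 0.096, 0.256]
contact_force: [-0.4, 0.6, 0.3]
finger_gap: 0.0401
grasp_force: 0.0
d [-0.0001  0.0004  0.0009] rv [0.004 0.004 0.006] tgt [ 0.502 -0.121  0.062] q [-0.63  0.47  2.24  1.43  0.37 -0.61]
red [ 276  236   23   62 1324] [286.7 266.4]
red [529  18   2   2   2] [529.5  18.5]
red [532  19   1   2   2] [532.   19.5]
[[275. 245.]
 [274. 240.]
 [295. 245.]
 [296. 240.]
 [274. 302.]
 [273. 304.]
 [295. 302.]
 [296. 304.]]
```

```bash
python3 drive.py '0 0 0 0 0 0; 0 0 0 0 0 0; 0 0 0 0 0 0; 0 0 0 0 0 0; 0 0 0 0 0 0; 0 0 0 0 0 0; 0 0 0 0 0 0' 0.004 30
python3 - <<'E'
from h import *
s=[.5435,-.113,3.336]
p0,G0=tabpose(s,0,np.radians(30))
for th in np.arange(.1,.81,.1):
    p,G=tabpose(s,th,max(np.radians(30)-th,np.radians(-9)))
    print(round(th,1),np.round(G0.inv().apply(p-p0),4),np.round((G0.inv()*G).as_rotvec(),3))
E
```

```text
t: 13.15
tcp_pos: [0.5011, -0.1213, 0.0629]
tool_rot: [-0.022, 0.962, 0.095, 0.256]
contact_force: [-2.6, -0.9, 7.3]
finger_gap: 0.0093
grasp_force: 33.0
0.1 [-0.0007  0.     -0.0034] [ 0.  -0.1 -0. ]
0.2 [-0.001   0.     -0.0068] [ 0.  -0.2  0. ]
0.3 [-0.001   0.     -0.0102] [-0.  -0.3  0. ]
0.4 [-0.0007 -0.     -0.0136] [-0.  -0.4 -0. ]
0.5 [-0.    -0.    -0.017] [-0.  -0.5  0. ]
0.6 [ 0.001   0.     -0.0202] [ 0.  -0.6  0. ]
0.7 [ 0.0023  0.     -0.0234] [ 0.    -0.681  0.   ]
0.8 [ 0.004   0.     -0.0264] [ 0.    -0.681  0.   ]
```

```bash
python3 drive.py '-0.0007 0 -0.0034 0 -0.1 0; -0.001 0 -0.0068 0 -0.2 0; -0.001 0 -0.0102 0 -0.3 0; -0.001 0 -0.0136 0 -0.4 0; -0.001 0 -0.0136 0 -0.4 0'
python3 - <<'E'
from h import *
s=[.5435,-.113,3.336]
delta(*tabpose(s,.4,np.radians(30)-.4))
red(optics.camera('wrist'))
E
```

```text
t: 13.65
tcp_pos: [0.5013, -0.1174, 0.0723]
tool_rot: [-0.027, 0.985, 0.104, 0.136]
contact_force: [5.0, -4.1, -4.7]
finger_gap: 0.0093
grasp_force: 35.0
d [-0.0071  0.0036 -0.0033] rv [-0.028 -0.153  0.015] tgt [ 0.495 -0.123  0.073] q [-0.5   0.42  2.06  0.42  0.5   0.5 ]
red [ 274  235   23   62 1333] [284.8 265.4]
```

```bash
python3 drive.py '0 0 0 0 0 0; 0 0 0 0 0 0'
python3 - <<'E'
from h import *
s=[.5435,-.113,3.336]
o=sensors.get_obs()
for th in (.25,.4,.5,.6,.7):
  print(th,end=' ');delta(*tabpose(s,th,max(np.radians(30)-th,np.radians(-9))),o)
print(o['contact_force'])
E
```

```text
t: 13.9
tcp_pos: [0.5025, -0.1169, 0.0724]
tool_rot: [-0.027, 0.984, 0.106, 0.138]
contact_force: [3.3, -14.1, -0.2]
finger_gap: 0.0092
grasp_force: 36.9
0.25 d [-0.0075  0.0041  0.0015] rv [-0.029 -0.007  0.015] tgt [ 0.497 -0.122  0.069] q [-0.5   0.42  2.06  0.43  0.5   0.49]
0.4 d [-0.0083  0.0039 -0.0036] rv [-0.028 -0.157  0.017] tgt [ 0.495 -0.123  0.073] q [-0.5   0.42  2.06  0.43  0.5   0.49]
0.5 d [-0.0085  0.0038 -0.007 ] rv [-0.027 -0.257  0.019] tgt [ 0.493 -0.123  0.077] q [-0.5   0.42  2.06  0.43  0.5   0.49]
0.6 d [-0.0083  0.0037 -0.0104] rv [-0.026 -0.357  0.02 ] tgt [ 0.493 -0.123  0.08 ] q [-0.5   0.42  2.06  0.43  0.5   0.49]
0.7 d [-0.0078  0.0036 -0.0138] rv [-0.026 -0.438  0.021] tgt [ 0.492 -0.123  0.083] q [-0.5   0.42  2.06  0.43  0.5   0.49]
[  3.32372841 -14.11662463  -0.17134518]
```

```bash
python3 drive.py '-0.002 0.002 0 -0.01 0 0; -0.004 0.004 0.001 -0.02 0 0.01; -0.006 0.004 0.001 -0.03 0 0.015; -0.0075 0.004 0 -0.028 -0.04 0.015;-0.0078 0.004 -0.001 -0.028 -0.08 0.015;-0.008 0.004 -0.002 -0.028 -0.12 0.016; -0.0083 0.004 -0.0036 -0.028 -0.157 0.017; -0.0083 0.004 -0.0036 -0.028 -0.157 0.017'
python3 - <<'E'
from h import *
s=[.5435,-.113,3.336]
o=sensors.get_obs()
for th in (.4,.5,.6,.7):
  print(th,end=' ');delta(*tabpose(s,th,max(np.radians(30)-th,np.radians(-9))),o)
red(optics.camera('wrist'))
E
```

```text
t: 14.7
tcp_pos: [0.4917, -0.1189, 0.0726]
tool_rot: [-0.01, 0.993, 0.099, 0.058]
contact_force: [0.8, -9.2, 5.5]
finger_gap: 0.0093
grasp_force: 33.4
0.4 d [ 0.0021  0.0042 -0.0006] rv [-0.008  0.005  0.003] tgt [ 0.495 -0.123  0.073] q [-0.43  0.43  1.97  0.13  0.65  0.85]
0.5 d [ 0.0014  0.0041 -0.004 ] rv [-0.008 -0.095  0.004] tgt [ 0.493 -0.123  0.077] q [-0.43  0.43  1.97  0.13  0.65  0.85]
0.6 d [ 0.0011  0.0041 -0.0074] rv [-0.008 -0.195  0.004] tgt [ 0.493 -0.123  0.08 ] q [-0.43  0.43  1.97  0.13  0.65  0.85]
0.7 d [ 0.001   0.0041 -0.0108] rv [-0.008 -0.275  0.004] tgt [ 0.492 -0.123  0.083] q [-0.43  0.43  1.97  0.13  0.65  0.85]
red [ 274  235   23   63 1358] [284.9 265.9]
```

```bash
python3 drive.py '0.001 0.002 -0.001 0 -0.03 0; 0.001 0.003 -0.003 0 -0.07 0; 0.001 0.004 -0.004 0 -0.1 0; 0.001 0.004 -0.006 0 -0.15 0; 0.001 0.004 -0.0075 0 -0.2 0; 0.001 0.004 -0.009 0 -0.24 0; 0.001 0.004 -0.011 0 -0.275 0; 0.001 0.004 -0.011 0 -0.275 0'
python3 - <<'E'
from h import *
s=[.5435,-.113,3.336]
o=sensors.get_obs()
for th in (.7,.8):
  print(th,end=' ');delta(*tabpose(s,th,max(np.radians(30)-th,np.radians(-11))),o)
red(optics.camera('wrist'))
E
```

```text
t: 15.55
tcp_pos: [0.4891, -0.1206, 0.0821]
tool_rot: [0.001, 0.992, 0.099, -0.081]
contact_force: [-2.2, -1.3, 3.4]
finger_gap: 0.0095
grasp_force: 32.8
0.7 d [ 0.0023  0.0031 -0.0018] rv [-0.013 -0.015  0.007] tgt [ 0.492 -0.123  0.083] q [-0.33  0.51  1.77 -0.08  1.01  1.09]
0.8 d [ 0.0017  0.003  -0.0052] rv [-0.013 -0.03   0.007] tgt [ 0.492 -0.123  0.087] q [-0.33  0.51  1.77 -0.08  1.01  1.09]
red [ 274  251   23   47 1018] [284.5 273.5]
red [117 144  48   9 273] [140.8 148. ]
```

```bash
python3 drive.py '0 0 0 0 0 0; 0 0 0 0 0 0; 0 0 0 0 0 0; 0 0 0 0 0 0; 0 0 0 0 0 0' 0.045; python3 drive.py '-0.01 0 -0.02 0 0 0; -0.02 0 -0.04 0 0.05 0; -0.02 0 -0.06 0 0.1 0; -0.02 0 -0.08 0 0.15 0; -0.02 0 -0.1 0 0.15 0; -0.02 0 -0.12 0 0.15 0; -0.02 0 -0.12 0 0.15 0'
python3 - <<'E'
from h import *
o=sensors.get_obs(); im=optics.camera('wrist'); red(im); c=cv2.cvtColor(im,cv2.COLOR_RGB2BGR)
red(optics.camera('side'));print(proj('side',mpts([.5435,-.113,3.336],[[36.5,0,48],[53,0,74]])))
cv2.imwrite('pics/w5.png',c)
s=[.5435,-.113,3.336]
for th in(0,.7,.92):
  tp=lambda a,b:[18+a*np.cos(th)-b*np.sin(th),0,78+a*np.sin(th)+b*np.cos(th)]
  print(th,np.round(wproj(mpts(s,[tp(2.5,-30),tp(30.5,-39),tp(30.5,-21),tp(18.5,-30)]),o)).tolist())
E
```

```text
t: 16.1
tcp_pos: [0.489, -0.1208, 0.0822]
tool_rot: [0.001, 0.992, 0.099, -0.08]
contact_force: [-0.7, -1.1, 1.1]
finger_gap: 0.0449
grasp_force: 0.5
t: 16.8
tcp_pos: [0.4912, -0.1234, 0.2064]
tool_rot: [-0.004, 0.995, 0.099, -0.003]
contact_force: [-0.0, -1.5, 0.9]
finger_gap: 0.045
grasp_force: 0.0
red [276 192  12  39 447] [281.6 211.4]
red [211 131  13   1  13] [217. 131.]
red [206 131   3   1   3] [207. 131.]
red [175 132  16   6  52] [184.6 134.7]
red [267 211   9   9  46] [271.  215.2]
[[277.37310622 222.32215667]
 [271.17308509 216.00965841]]
0 [[286.0, 164.0], [285.0, 194.0], [285.0, 199.0], [286.0, 183.0]]
0.7 [[285.0, 188.0], [285.0, 223.0], [285.0, 215.0], [285.0, 205.0]]
0.92 [[285.0, 194.0], [285.0, 229.0], [285.0, 216.0], [285.0, 210.0]]
```

The side view's red blob at (271,215) matches the fully open leg's prediction (271,216), so it's locked. I'll regrip the top now.

```bash
python3 -c "
from h import *
goal([.5435,-.1135,.195],.195-np.pi)
goal([.5435,-.1135,.111],.195-np.pi)"
```

```text
d [0.0552 0.0019 0.0083] rv [-0.002  0.017  1.574] q [-0.39  0.28  1.76  0.01  1.12  0.98] F [-0.5  0.6 -0.7] t 16.9
d [0.056  0.0029 0.0923] rv [-0.002  0.017  1.574] q [-0.39  0.28  1.76  0.01  1.12  0.98] F [-0.5  0.6 -0.7] t 16.9
```

```bash
python3 drive.py '0.01 0 0 0 0 0.14; 0.02 0 0 0 0 0.28; 0.03 0 0 0 0 0.42; 0.04 0 0 0 0.01 0.56; 0.05 0 0 0 0.01 0.7; 0.0555 0.002 0 0 0.017 0.84; 0.0555 0.002 0 0 0.017 0.98; 0.0555 0.002 0 0 0.017 1.12' 0.042
python3 drive.py '0 0 0 0 0 0.14; 0 0 0 0 0 0.28; 0 0 0 0 0 0.42; 0 0 0 0 0 0.454;0 0 0 0 0 0.454; 0 0 0 0 0 0.454'
python3 - <<'E'
from h import *
goal([.5435,-.1135,.111],.195-np.pi)
o=sensors.get_obs(); im=optics.camera('wrist'); cv2.imwrite('pics/w6.png',cv2.cvtColor(im,cv2.COLOR_RGB2BGR)); red(im)
s=[.5435,-.113,3.336]; P=np.array([[-.012,.08,.118],[.012,.08,.118],[-.012,-.08,.118],[.012,-.08,.118]])
print(np.round(wproj(body(s,P),o),1), wproj(mpts(s,[[53,0,89],[53,0,74]]),o))
g=cv2.cvtColor(im,cv2.COLOR_RGB2GRAY).astype(int)
for c in (280,290): d=np.abs(np.diff(cv2.GaussianBlur(im,(3,3),0)[:,c].astype(int),axis=0)).sum(1); print(c,[(r,d[r]) for r in range(60,350) if d[r]>50 and d[r]==d[r-3:r+4].max()])
for rr in (150,250,310): d=np.abs(np.diff(cv2.GaussianBlur(im,(3,3),0)[rr].astype(int),axis=0)).sum(1); print(rr,[(r,d[r]) for r in range(255,330) if d[r]>40 and d[r]==d[r-3:r+4].max()])
E
```

```text
t: 17.7
tcp_pos: [0.543, -0.1132, 0.2014]
tool_rot: [-0.002, 0.894, -0.447, -0.001]
contact_force: [0.2, -1.0, 0.4]
finger_gap: 0.0421
grasp_force: 0.0
t: 18.3
tcp_pos: [0.5432, -0.1133, 0.2021]
tool_rot: [-0.002, 0.773, -0.634, -0.002]
contact_force: [0.3, 0.1, 0.1]
finger_gap: 0.0419
grasp_force: 0.0
d [ 0.0007 -0.0001  0.0911] rv [-0.002  0.005  0.001] q [-0.33  0.34  1.67  0.01  1.13  2.61] F [0.3 0.1 0.1] t 18.3
red [335 206  38  20 539] [353.4 215.5]
[[266.4 106. ]
 [304.5 106.2]
 [269.1 323.1]
 [300.  323.3]] [[355.5463818  217.50645686]
 [351.69373763 211.79316482]]
280 [(94, np.int64(106)), (109, np.int64(66))]
290 [(91, np.int64(83)), (96, np.int64(108)), (109, np.int64(69))]
150 [(303, np.int64(47)), (307, np.int64(83)), (312, np.int64(150)), (324, np.int64(74))]
250 [(261, np.int64(61)), (270, np.int64(53)), (303, np.int64(54)), (323, np.int64(125))]
310 [(303, np.int64(77))]
```

```bash
python3 drive.py '-0.001 0 0.02 0 0 0; -0.001 0.001 0.04 0 0 0; -0.001 0.001 0.06 0 0 0; -0.001 0.001 0.08 0 0 0; -0.001 0.001 0.0905 0 0 0; -0.001 0.001 0.0905 0 0 0; -0.001 0.001 0.0905 0 0 0'; python3 drive.py '0 0 0 0 0 0; 0 0 0 0 0 0; 0 0 0 0 0 0; 0 0 0 0 0 0; 0 0 0 0 0 0; 0 0 0 0 0 0; 0 0 0 0 0 0' 0.01 70
python3 drive.py '0 0 -0.01 0 0 0; 0 0 -0.03 0 0 0; 0 0 -0.05 0 0 0; 0 0 -0.07 0 0 0; 0 0 -0.09 0 0 0; 0 0 -0.11 0 0 0; 0 0 -0.12 0 0 0; 0 0 -0.12 0 0 0'
python3 - <<'E'
from h import *
o=sensors.get_obs();red(optics.camera('side')); red(optics.camera('wrist'))
# target: mat pose
ms=[.488,-.398,.048]
def tgt(mx,my,lean,h):
    Rm=R.from_euler('z',ms[2])*R.from_euler('y',lean)
    orig=R.from_euler('z',ms[2]).apply([mx,my,0])+[ms[0],ms[1],h]
    p=orig+Rm.apply([0,0,.1035]); M=Rm.as_matrix()
    return p,R.from_matrix(np.c_[np.cross(M[:,0],-M[:,2]),M[:,0],-M[:,2]])
for a in [(-.03,0,0,.12),(-.03,0,.48,.06)]: delta(*tgt(*a),o)
E
```

```text
t: 19.05
tcp_pos: [0.5431, -0.1124, 0.113]
tool_rot: [-0.003, 0.773, -0.635, -0.001]
contact_force: [0.6, -1.1, 0.8]
finger_gap: 0.0418
grasp_force: 0.0
t: 19.75
tcp_pos: [0.5432, -0.1126, 0.1138]
tool_rot: [-0.003, 0.773, -0.635, 0.0]
contact_force: [-2.4, -1.1, 6.0]
finger_gap: 0.0232
grasp_force: 69.7
t: 20.55
tcp_pos: [0.5435, -0.1131, 0.2343]
tool_rot: [-0.003, 0.773, -0.635, 0.001]
contact_force: [-0.5, -0.3, -3.9]
finger_gap: 0.0225
grasp_force: 69.3
red [174 132  17   6  53] [184.2 134.8]
red [267 171   9  10  52] [270.9 175.8]
red [ 354  246   56   36 1328] [382.  263.2]
d [0.2644 0.1394 0.0092] rv [-0.005 -0.009 -2.995] tgt [ 0.458 -0.399  0.224] q [-0.33  0.31  1.63  0.01  1.2   2.61]
d [0.2716 0.0925 0.0812] rv [ 0.048 -0.721 -2.91 ] tgt [ 0.506 -0.397  0.152] q [-0.33  0.31  1.63  0.01  1.2   2.61]
```

```bash
python3 drive.py '0.03 0.01 -0.01 0 0 -0.13; 0.06 0.03 -0.01 0 0 -0.26; 0.1 0.05 -0.01 0 0 -0.4; 0.14 0.07 -0.01 0 0 -0.53; 0.18 0.09 -0.01 0 0 -0.67; 0.22 0.11 -0.01 0 0 -0.8; 0.25 0.13 -0.01 0 0 -0.95; 0.264 0.139 -0.01 0 0 -1.1'
python3 drive.py '0 0 0 0 0 -0.14; 0 0 0 0 0 -0.28; 0 0 0 0 0 -0.42; 0 0 0 0 0 -0.56; 0 0 0 0 0 -0.7; 0 0 0 0 0 -0.84; 0 0 0 0 0 -0.98; 0 0 0 0 0 -1.12'
python3 - <<'E'
from h import *
E
cat >> h.py <<'E'
ms=[.488,-.398,.048]
def tgt(mx,my,lean,h):
    Rm=R.from_euler('z',ms[2])*R.from_euler('y',lean)
    orig=R.from_euler('z',ms[2]).apply([mx,my,0])+[ms[0],ms[1],h]
    p=orig+Rm.apply([0,0,.1035]); M=Rm.as_matrix()
    return p,R.from_matrix(np.c_[np.cross(M[:,0],-M[:,2]),M[:,0],-M[:,2]])
E
python3 -c "
from h import *
delta(*tgt(-.03,0,0,.12));delta(*tgt(-.03,0,.48,.05))"
```

```text
t: 21.45
tcp_pos: [0.4554, -0.4017, 0.2393]
tool_rot: [-0.003, 0.991, -0.136, -0.0]
contact_force: [0.7, 0.3, -3.9]
finger_gap: 0.0227
grasp_force: 69.4
t: 22.25
tcp_pos: [0.4566, -0.3981, 0.2392]
tool_rot: [-0.003, 0.911, 0.412, 0.002]
contact_force: [0.3, 0.0, -3.5]
finger_gap: 0.0224
grasp_force: 69.4
d [-0.0002  0.002   0.0157] rv [-0.002 -0.007 -0.769] tgt [ 0.458 -0.399  0.224] q [-0.83  0.38  1.51  0.01  1.26 -0.11]
d [0.0326 0.0368 0.0974] rv [ 0.454 -0.192 -0.752] tgt [ 0.506 -0.397  0.142] q [-0.83  0.38  1.51  0.01  1.26 -0.11]
```

```bash
python3 drive.py '0.004 0.004 0.01 0.06 -0.02 -0.1; 0.008 0.008 0.02 0.12 -0.04 -0.2; 0.012 0.013 0.03 0.17 -0.07 -0.29; 0.016 0.018 0.04 0.23 -0.09 -0.38; 0.02 0.022 0.05 0.29 -0.12 -0.48; 0.024 0.027 0.06 0.35 -0.14 -0.57; 0.028 0.032 0.07 0.4 -0.17 -0.66; 0.0326 0.037 0.08 0.454 -0.192 -0.752'
python3 drive.py '0 0 0 0 0 0; 0 0 0 0 0 0; 0 0 0 0 0 0'
python3 -c "
from h import *
delta(*tgt(-.03,0,.48,.035));delta(*tgt(-.03,0,.48,.0085))
c=optics.camera('side');cv2.imwrite('pics/s7.png',cv2.resize(cv2.cvtColor(c,cv2.COLOR_RGB2BGR)[200:400,200:400],None,fx=3,fy=3))"
```

```text
t: 23.05
tcp_pos: [0.5069, -0.3983, 0.1588]
tool_rot: [-0.165, 0.671, 0.702, -0.173]
contact_force: [-0.3, 0.6, -3.5]
finger_gap: 0.023
grasp_force: 69.6
t: 23.35
tcp_pos: [0.5063, -0.399, 0.1615]
tool_rot: [-0.163, 0.673, 0.7, -0.172]
contact_force: [-0.7, -0.2, -3.1]
finger_gap: 0.0231
grasp_force: 69.8
d [0.002  0.0155 0.031 ] rv [ 0.002 -0.001 -0.009] tgt [ 0.506 -0.397  0.127] q [-0.62  0.72  1.2  -0.29  1.61 -0.61]
d [0.0021 0.0277 0.0545] rv [ 0.002 -0.001 -0.009] tgt [ 0.506 -0.397  0.1  ] q [-0.62  0.72  1.2  -0.29  1.61 -0.61]
```

View pics/s7.png

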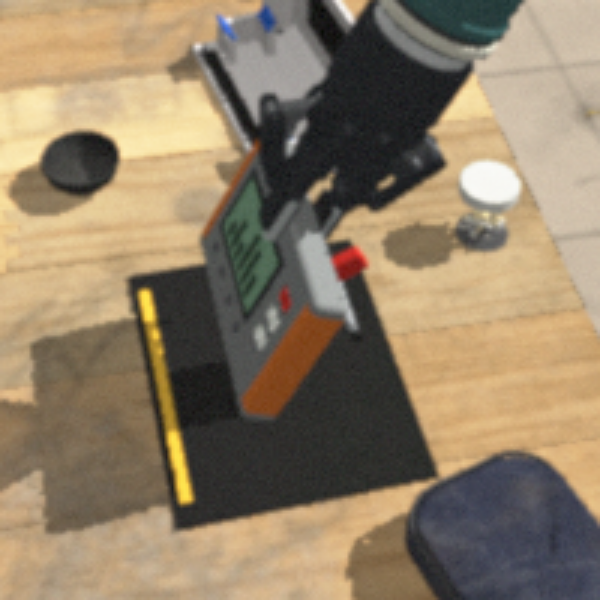

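The side view shows the tilted meter over the mat, its screen facing the stripe and its leg open. I'll lower it, slowly near contact.

```bash
python3 drive.py '0 0.005 0.01 0 0 0; 0.001 0.01 0.02 0 0 0; 0.002 0.015 0.03 0 0 0; 0.002 0.02 0.04 0 0 0; 0.002 0.023 0.045 0 0 0; 0.002 0.0245 0.048 0 0 -0.005; 0.002 0.0245 0.048 0 0 -0.005'
python3 drive.py '0 0.0009 0.0018 0 0 0; 0 0.0014 0.0027 0 0 0; 0 0.0014 0.0027 0 0 0'
```

```text
t: 24.1
tcp_pos: [0.5063, -0.3967, 0.1067]
tool_rot: [-0.164, 0.671, 0.703, -0.172]
contact_force: [-0.4, -0.4, -3.5]
finger_gap: 0.0227
grasp_force: 69.7
t: 24.4
tcp_pos: [0.5066, -0.397, 0.1045]
tool_rot: [-0.163, 0.671, 0.703, -0.172]
contact_force: [-0.3, 0.5, -4.4]
finger_gap: 0.0233
grasp_force: 69.8
```

```bash
python3 drive.py '0 0.0009 0.0018 0 0 0; 0 0.0009 0.0018 0 0 0'; python3 drive.py '0 0.0005 0.0009 0 0 0; 0 0.0009 0.0018 0 0 0; 0 0.0009 0.0018 0 0 0'
```

```text
t: 24.6
tcp_pos: [0.5068, -0.3971, 0.1031]
tool_rot: [-0.163, 0.671, 0.703, -0.172]
contact_force: [1.4, 0.2, 2.0]
finger_gap: 0.0223
grasp_force: 70.3
t: 24.9
tcp_pos: [0.507, -0.3971, 0.1029]
tool_rot: [-0.163, 0.671, 0.703, -0.172]
contact_force: [1.6, 3.4, 11.7]
finger_gap: 0.0225
grasp_force: 71.5
```

```bash
python3 drive.py '0 -0.0004 -0.0008 0 0 0; 0 -0.0004 -0.0008 0 0 0; 0 -0.0004 -0.0008 0 0 0'; python3 drive.py '0 0 0 0 0 0; 0 0 0 0 0 0; 0 0 0 0 0 0; 0 0 0 0 0 0; 0 0 0 0 0 0' 0.045; python3 drive.py '0 0 -0.01 0 0 0; 0 0 -0.025 0 0 0; 0 0 -0.04 0 0 0; 0 0 -0.06 0 0 0; 0 0 -0.08 0 0 0; 0 0 -0.1 0 0 0; 0 0 -0.12 0 0 0; 0 0 -0.12 0 0 0'
python3 - <<'E'
from h import *
o=sensors.get_obs(); print(o['t'],o['contact_force'])
c=optics.camera('side');red(c);cv2.imwrite('pics/s8.png',cv2.cvtColor(c,cv2.COLOR_RGB2BGR))
t=optics.camera('top');red(t);cv2.imwrite('pics/t8.png',cv2.cvtColor(t,cv2.COLOR_RGB2BGR))
w=optics.camera('wrist');red(w);cv2.imwrite('pics/w8.png',cv2.cvtColor(w,cv2.COLOR_RGB2BGR))
Rm=R.from_euler('z',ms[2])*R.from_euler('y',.48); org=R.from_euler('z',ms[2]).apply([-.03,0,0])+[ms[0],ms[1],.0085]
# tab centre (theta .92), and outer end; red screen button unknown
P=Rm.apply(np.array([[53.1,0,74.5],[60,0,84]])/1e3)+org
print(proj('side',P),proj('top',P),wproj(P,o))
# orange end blob in side/top/wrist
C=Rm.apply(np.array([[x,y,z] for y in(-80,80) for x in(-12,12) for z in(0,110)])/1e3)+org
print(np.round(proj('side',C)).tolist());print(np.round(wproj(C,o)).tolist())
E
```

```text
t: 25.2
tcp_pos: [0.5068, -0.3971, 0.103]
tool_rot: [-0.163, 0.671, 0.703, -0.172]
contact_force: [1.0, 2.0, 7.9]
finger_gap: 0.0227
grasp_force: 71.2
t: 25.7
tcp_pos: [0.5062, -0.3969, 0.101]
tool_rot: [-0.164, 0.671, 0.703, -0.172]
contact_force: [0.5, 0.7, -0.2]
finger_gap: 0.045
grasp_force: 0.0
t: 26.5
tcp_pos: [0.564, -0.3949, 0.2109]
tool_rot: [-0.16, 0.671, 0.703, -0.171]
contact_force: [1.1, -0.7, -0.1]
finger_gap: 0.0451
grasp_force: 0.0
26.5 [ 1.08660989 -0.66418146 -0.11045434]
red [311 300  11  11  77] [316.3 304.7]
red [175 132  16   6  50] [184.3 134.7]
red [295 316   2   6  10] [295.6 318.1]
red [ 28 306  12  29 239] [ 33.7 319.5]
red [ 14 161   8   7  37] [ 17.3 164.4]
red [ 50 287   5   6  15] [ 51.5 289.6]
red [330 198  34  17 423] [346.6 205.6]
[[312.42261687 305.0494649 ]
 [317.30142046 302.60207833]] [[385.79270624 201.57243456]
 [386.1038298  197.11348783]] [[341.68636605 198.65167593]
 [351.35366232 201.38373715]]
[[278.0, 356.0], [304.0, 321.0], [288.0, 357.0], [314.0, 322.0], [264.0, 295.0], [285.0, 261.0], [273.0, 297.0], [295.0, 263.0]]
[[272.0, 249.0], [269.0, 298.0], [293.0, 249.0], [296.0, 298.0], [271.0, 109.0], [266.0, 106.0], [293.0, 109.0], [298.0, 106.0]]
```

I've used all ten views, so I'll check the resting pose numerically from the orange end face before handing in.

Run:
```python
from h import *
c=optics.camera('side');h=cv2.cvtColor(c,cv2.COLOR_RGB2HSV)
k=((h[...,0]>=5)&(h[...,0]<14)&(h[...,1]>190)&(h[...,2]>90)).astype(np.uint8);k[:250]=0
n,l,st,ce=cv2.connectedComponentsWithStats(k);i=1+st[1:,4].argmax();print(st[i],ce[i])
print(np.round(cv2.boxPoints(cv2.minAreaRect(np.argwhere(l==i)[:,::-1].astype(np.float32)))))
Rm=R.from_euler('z',ms[2])*R.from_euler('y',.48); org=R.from_euler('z',ms[2]).apply([-.03,0,0])+[ms[0],ms[1],.0085]
print(proj('side',Rm.apply([[0,-.08,.055]])+org))
```

```text
[283 323  30  31 340] [296.84117647 338.53529412]
[[281. 350.]
 [304. 321.]
 [312. 327.]
 [290. 356.]]
[[295.68271784 339.37365527]]
```

The orange end is within about a pixel of the predicted leaning pose, so the meter is standing as planned.

```bash
python3 -c "
from bench import robot, optics, sensors, ticket
print(ticket.hand_in())"
```

```text
the job is handed in; nothing more can be done
None
```

I handed the job in at about 27 s of the 64 s; no verdict came back. By my last camera measurements, the meter was turned and re-docked, its leg locked open, and it now stands released on the mat, leaning on the leg with its screen towards the stripe.

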